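Focus the inspection camera, then peel the top tray off a sticky stack and show it

ROBOT

A 6-joint arm with a two-finger parallel gripper is mounted at the origin on the work surface. World frame = base frame: x ahead of the robot, y to its left, z up, the work surface at z = 0. Lengths are in m, angles in rad, forces in N, time in s.
With the tool pointing down it reaches from about 0.35 to 0.875 m from the base axis. Payload 4.2 kg.
Tool frame: the origin (TCP) lies between the finger pads, 19 mm behind the fingertips; this is the grasp point; z points along the fingers, y is the line along which they close (so a half turn about z gives the same grasp; the last joint's range is limited). The gripper opens to 87 mm and grips with 3 to 60 N. Pads are 19 mm wide; open, the fingers measure 117 mm over their backs; the gripper's body (75 mm by 190 mm) begins 51 mm behind the grasp point.
Start: joints at [1.376, 0.385, 0.008, 0, -1.194, -0.259], TCP at [0.274, 0.562, 0.241] pointing down, gripper open.
Joint ranges: [-3.14, 3.14], [-1.21, 2.06], [-1.07, 1.41], [-3.16, 2.05], [-2.99, -0.16], [-3.1, 3.1]. Speed limits (rad/s): [2.79, 2.79, 3.14, 3.14, 3.14, 3.14].

INTERFACE

Orientations are given as a rotation vector (axis times angle).
In Python, from bench import arm gives the robot as it stands.
- The arm moves only by the tool arm_command, never from a script. Its argument "moves" is text: rows parted by semicolons, each of 5 numbers parted by spaces: the closure, from 0 (fully open) to 1 (shut), then the shift along the tool's x, y, z each as a share of 0.03 m, from -1 to 1, then the turn about the tool's z as a share of 0.08 rad, from -1 to 1. A call has 1 to 12 rows; each row shifts and turns the commanded pose from where the row before left it, along the tool's axes as they then stand; what a row does not reach is not made up. A row lasts 1/12 s, in which the tool goes at most 41.7 mm and 7.16 degrees, less where a joint would pass 70% of its speed; a pose out of reach is approached as far as the arm can. A call with a number of a shift or a turn outside -1 to 1 is refused whole. A call with a gripper value outside its range is refused whole. The fingers move at their own pace and stop on an object; "newtons" is the grip in N (left out, the last holds). Time passes only in rows, so rows that do not move let the fingers close. It gives the time, the measured TCP pose, the force, the opening and the grip force at its end, in the units of the state.
- arm.sense(): the state, without advancing time (a new reading comes with each control period).
- arm.snapshot(name): name is "scene" or "top" or "wrist"; returns the picture (480x640x3 uint8, red, green, blue); there is no depth.
- arm.camera_info(name): a dict with "fov_y" (degrees; the focal length in pixels is half the picture's height over the tangent of half this angle, whatever the lens; pixels are square), "cx", "cy" (the principal point, pixels), "rvec" (rotation vector, rad) and "tvec" (3), from world to camera coordinates, as OpenCV has them. Camera axes: x right, y down, z forward; pixel columns grow to the right and rows downward; lengths in m; the calibration is good to about 2 mm. A picture is of the moment at which its call begins: read the wrist's pose just before it. camera_info takes no time and is no camera call; for the wrist camera it gives the pose at the moment of the call.
- arm.finish_job(): hands the job in; it is judged then, once.
The state is a dict: "t": time; "joints": joint angles; "joint_vel": joint speeds; "joint_efforts": joint torques, N m; "ee_pos": TCP position; "tool_rot": TCP orientation; "ft_force": force on the tool from outside, world axes, zero at the start; "torque": the same for the moment, N m; "width": finger opening in m; "gripper_force": force on a finger pad.
Only numpy, scipy, OpenCV 4.12 (cv2) and the standard library are available. Lean on these libraries where they do the work, as an engineer would, in place of code of your own. Each camera call takes 0.05 s, during which the arm holds its last target. There are 200 camera calls.

TASK

First turn the inspection camera's focus knob clockwise until its white pointer line points at the orange mark, and leave it there. Then take the top blue tray by its upright corner tab and peel it off the sticky stack: that corner comes up first while the opposite corner still rests on the stack, and the black trays below stay down where they are on the bench. Finish while holding the tray by its tab, level and still, centred about 8 cm above the camera's glass window and touching nothing but the gripper; leave the jar, the spool and the red bin alone.

Things in the scene. Friction and masses are not known exactly. Their poses are not given: they have to be found in the camera images.
- vision: the inspection camera: a grey box fixed to the bench, 170 mm (its x) by 260 mm (its y), 55 mm high, looking straight up through a window in its top. Origin at the centre of its underside, z up
- window (a point): centre of the camera's round dark glass window (66 mm across, white light ring round it), flush in the box top, 65 mm from the box centre towards the box's +y; 55 mm above the bench
- focus (a joint): angle of the focus knob on the box top, rad: 0 at one stop, 2.2 at the other, growing clockwise seen from above. It stays where it is left (friction 0.04 N m). At 0 its white pointer line points to the box's -x
- focus_grip (a point): grip point of the black focus knob, on its vertical axis, 70 mm from the box centre towards box -y, 92 mm above the bench. A disc 44 mm across with an upright bar on top: 42 mm long, 14 mm thick, from 69 to 99 mm above the bench. Its x axis runs along the bar and turns with it; the white pointer line on the bar's top is at its -x end
- focus_mark: orange index mark, a 17 x 7 mm clip on the box top beside the knob. Origin on the knob's axis at the box top; the clip lies 45 mm from it towards its own -x: the knob is set when the -x directions of point focus_grip and of this body agree. Relative to the box this body is turned clockwise by the joint value at which the knob is set (1.0 to 1.5)
- stack: black trays nested in one loose pile: 150 (x) x 110 (y) mm, 30 mm high, about 0.7 kg. Origin: centre of its underside, on the bench. A sprung rubber bumper inside each long rim, 55 mm towards +x, grips the top tray with about 4 N of drag for the first 10 mm of lift there. Pulled straight up, the tray takes the pile along; raised at the tab corner, turning about the far one, it lets go bit by bit
- tray: blue top tray: rigid, shallow, yellow connectors fixed in its pockets, about 0.1 kg. Rim 150 (x) x 110 (y) mm, 4 mm thick, its top 16 mm above the origin; the tub under the rim, 134 x 94 mm, goes 12 mm down into the stack. Origin: centre of the tub's underside, 18 mm above the stack's origin at the start, axes as the stack's
- tray_tab (a point): point to grip the upright corner tab: (-71, -52) mm from the tray's centre, 38 mm above its origin, 22 mm above the rim top, 56 mm above the bench at the start. The blue tab is a fin 26 mm long, 10 mm thick, standing 36 mm above the rim, its length along the tray's diagonal (0.633 rad from tray x towards tray y); pinch it across its thickness. Its axes are the tray's
- tray_far (a point): the tray's far corner, diagonally across from the tab (+x, +y), on the rim's top: (75, 55) mm from the tray's centre, 16 mm above its origin
- flux_jar: bystander: amber jar with a black cap, 48 mm across, 60 mm high; origin under its centre
- spool: bystander: copper wire spool with black flanges, standing on its flange, 64 mm across, 40 mm high; origin under its centre
- red_bin: bystander: open red parts bin, 80 x 110 mm, 40 mm high; origin under its centre
Not all that is in view belongs to the job. What is meant by the tray is not green, and is the larger of those in its own colour.

How it is judged:
By the outcome, as a careful person would: the job done as asked, in the order asked, and still so for the second after the job is handed in, while the arm keeps its last pose, push and grip.
It also fails if it takes over 61 s, if anything falls off the work surface, if the arm or the gripper's body presses on something with over 40 N, if the wrist force passes 120 N, or if a joint passes its speed limit or range.

## Working session

There is one attempt and no reset: what is moved stays moved. The work goes in short steps, Python scripts to look and compute and a tool call to move; the robot and the scene stay as the last step left them, time stands still between calls to the robot, and variables do not carry over. Pictures are saved under pics/ and viewed, at most 10 in all, crops included, and the job is handed in when it is done.

Besides the shell and the picture viewer there is one more tool, called after ">>>" by a JSON object that holds its "api" and its "payload". arm_command: Moves the arm, as the interface text tells. Its arguments: {"type":"object","properties":{"moves":{"type":"string"},"newtons":{"type":"number"}},"required":["moves"]}

```bash
mkdir -p pics
cat > h.py <<'E'
import numpy as np, cv2
from bench import arm
from scipy.spatial.transform import Rotation as R
def snap(n,f=None):
    ci=arm.camera_info(n); im=arm.snapshot(n)
    if f: cv2.imwrite('pics/'+f,im[:,:,::-1])
    return im,ci
def ray(ci,px,z):
    f=240/np.tan(np.radians(ci['fov_y'])/2)
    M=R.from_rotvec(ci['rvec']).as_matrix(); o=-M.T@np.array(ci['tvec'])
    d=M.T@np.array([(px[0]-ci['cx'])/f,(px[1]-ci['cy'])/f,1]); return o+d*(z-o[2])/d[2]
def proj(ci,p):
    f=240/np.tan(np.radians(ci['fov_y'])/2)
    c=R.from_rotvec(ci['rvec']).as_matrix()@np.array(p)+np.array(ci['tvec'])
    return np.array([ci['cx']+f*c[0]/c[2],ci['cy']+f*c[1]/c[2]])
E
python3 - <<'E'
from h import *
a,c=snap('top','top1.png'); b,d=snap('scene','scene1.png'); print(c,d)
print(arm.sense())
E
```

```text
{'fov_y': 51.08937382575836, 'cx': 319.3649958081474, 'cy': 232.41961564757395, 'rvec': array([ 2.13476867, -2.14232039,  0.16682015]), 'tvec': array([-0.0129353 ,  0.56149497,  0.89735153])} {'fov_y': 55.52132249508383, 'cx': 318.28277249712204, 'cy': 238.69390734468868, 'rvec': array([ 2.07931515,  0.54348769, -0.31576183]), 'tvec': array([-0.49114161, -0.07611691,  1.36815008])}
{'t': 0.1, 'joints': array([ 1.37559645e+00,  3.85482043e-01,  6.73298645e-03, -4.03704983e-04,
       -1.19401173e+00, -2.58567021e-01]), 'joint_vel': array([-1.13334749e-03, -5.73931905e-05,  5.06246408e-03,  2.11532377e-03,
       -1.92598744e-04,  4.06814174e-04]), 'joint_efforts': array([-7.61090123e-04, -3.91687846e+01,  1.87937897e+01,  4.23188835e+00,
        1.35058147e-02, -7.20020216e-05]), 'ee_pos': array([0.27375888, 0.5612831 , 0.24026062]), 'tool_rot': array([ 3.05910308e+00, -7.06459361e-01, -4.91069386e-04]), 'ft_force': array([-0.35529846,  0.21292811, -0.28157118]), 'torque': array([ 0.0274517 ,  0.03845912, -0.00048576]), 'gripper_force': 0.0, 'width': 0.08726443872891661}
```

View pics/top1.png

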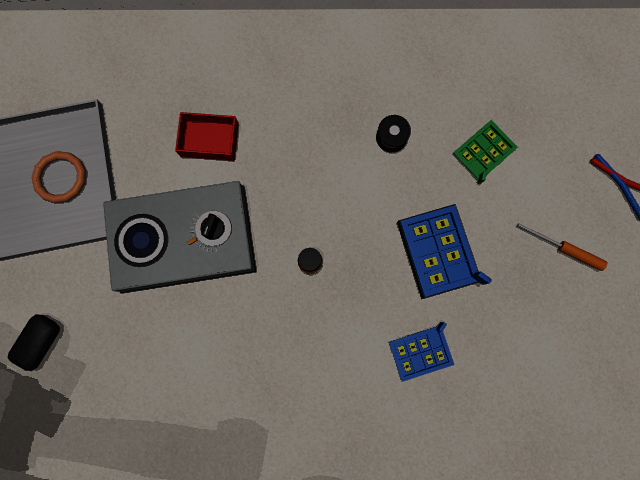

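View pics/scene1.png

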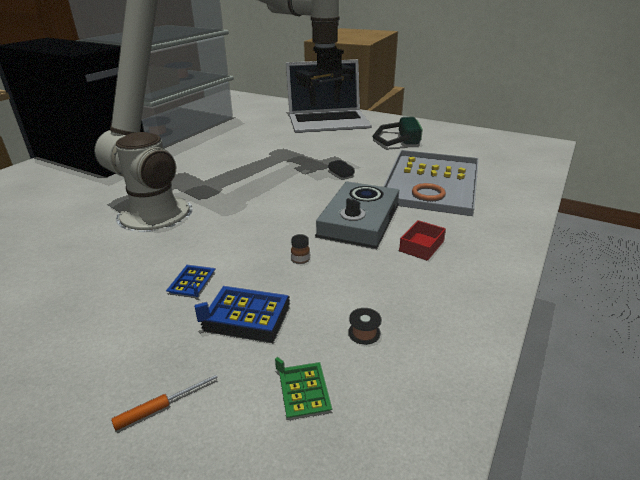

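The top view shows these candidates for the tray: large blue at (438,250) with its tab at (482,280), small blue at (421,352), green at (487,150). I choose the large blue one on the black stack. The box is at (180,237), with the window at (142,240), the knob at (212,229) and the orange mark at (192,240). The orange ring and the screwdriver are distractors.

```bash
cat > m.py <<'E'
from h import *
im=cv2.imread('pics/top1.png'); ci=arm.camera_info('top')
hsv=cv2.cvtColor(im,cv2.COLOR_BGR2HSV)
# box top: window ring / knob dial
def big(mask,lo,hi):
    m=np.zeros_like(mask); m[lo[1]:hi[1],lo[0]:hi[0]]=mask[lo[1]:hi[1],lo[0]:hi[0]]
    cs,_=cv2.findContours(m,cv2.RETR_EXTERNAL,cv2.CHAIN_APPROX_NONE); return max(cs,key=cv2.contourArea)
w=((hsv[...,1]<40)&(hsv[...,2]>130)).astype(np.uint8)*255
e1=cv2.fitEllipse(big(w,(110,205),(175,272)));e2=cv2.fitEllipse(big(w,(185,205),(240,255)))
W=ray(ci,e1[0],.055);K=ray(ci,e2[0],.062);print('win',e1,W,'knob',e2,K)
o=big(((hsv[...,0]<18)&(hsv[...,1]>130)&(hsv[...,2]>100)).astype(np.uint8)*255,(180,228),(204,252))
mm=cv2.moments(o);O=ray(ci,(mm['m10']/mm['m00'],mm['m01']/mm['m00']),.057);print('mark',O,O-K,np.linalg.norm((O-K)[:2]))
d=(W-K)[:2];print('dist',np.linalg.norm(d),'box yaw',np.degrees(np.arctan2(d[1],d[0]))-90)
print('mark dir deg',np.degrees(np.arctan2((O-K)[1],(O-K)[0])))
b=(cv2.inRange(hsv,(105,130,50),(125,255,255)))
c=big(cv2.morphologyEx(b,cv2.MORPH_CLOSE,np.ones((9,9))),(385,195),(500,305))
# rim only: opening out the tab
m=np.zeros(b.shape,np.uint8);cv2.drawContours(m,[c],-1,255,-1);m=cv2.morphologyEx(m,cv2.MORPH_OPEN,np.ones((25,25)))
c2=max(cv2.findContours(m,0,1)[0],key=cv2.contourArea)
P=np.array([ray(ci,p[0],.034)[:2] for p in c2],np.float32)
r=cv2.minAreaRect(P);print('tray',r);print(cv2.boxPoints(r))
cv2.imwrite('pics/crop1.png',np.hstack([cv2.resize(im[190:270,170:250],(400,400),interpolation=cv2.INTER_CUBIC),cv2.resize(im[200:300,395:495],(400,400),interpolation=cv2.INTER_CUBIC)]))
E
python3 m.py
```

```text
win ((130.90020751953125, 230.76939392089844), (44.772850036621094, 65.21452331542969), 132.5108184814453) [0.56414204 0.33485979 0.055     ] knob ((211.20127868652344, 227.0787811279297), (25.968936920166016, 28.18263816833496), 109.90714263916016) [0.56934139 0.184417   0.062     ]
mark [0.54519971 0.22113544 0.057     ] [-0.02414167  0.03671844 -0.005     ] 0.043943879802074926
dist 0.15053260841840307 box yaw 1.9793722574639077
mark dir deg 123.32415485192473
tray ((0.5292221903800964, -0.24171023070812225), (0.1496894210577011, 0.11022287607192993), 15.936975479125977)
[[ 0.44212168 -0.20926788]
 [ 0.47238666 -0.31525427]
 [ 0.6163227  -0.27415258]
 [ 0.5860577  -0.16816619]]
```

View pics/crop1.png

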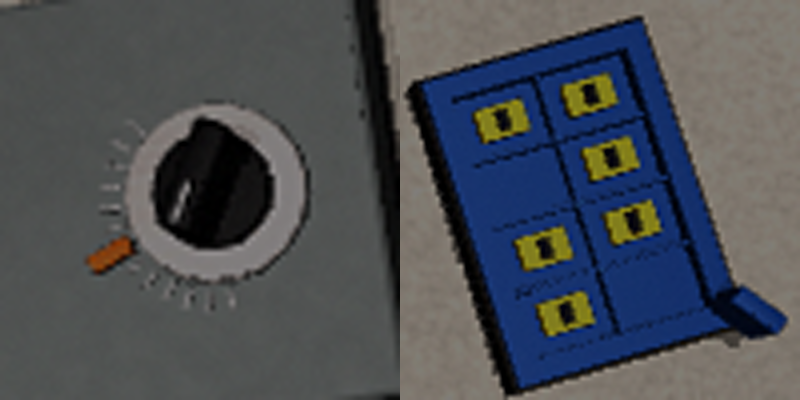

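The crop confirms the tray: blue, on the black stack, with its tab at the lower right (crop 755,312). The knob's bar points roughly image-down, with the white line near crop (183,205), and the mark is at crop (108,255). I will refit the window and plan the approach.

```bash
cat > m2.py <<'E'
from h import *
im=cv2.imread('pics/top1.png'); ci=arm.camera_info('top')
hsv=cv2.cvtColor(im,cv2.COLOR_BGR2HSV);g=hsv[...,2]
for th in (140,150,165):
    w=((hsv[...,1]<60)&(g>th)).astype(np.uint8); m=np.zeros_like(w);m[209:270,113:172]=w[209:270,113:172]
    c=max(cv2.findContours(m,0,1)[0],key=cv2.contourArea);e=cv2.fitEllipse(c);print(th,e,ray(ci,e[0],.055))
    W=ray(ci,e[0],.055)
K=np.array([0.56934139,0.184417])
d=W[:2]-K;print(np.linalg.norm(d),np.degrees(np.arctan2(d[1],d[0]))-90)
s=arm.sense();T=R.from_rotvec(s['tool_rot']).as_matrix();print(T)
cw=arm.camera_info('wrist');M=R.from_rotvec(cw['rvec']).as_matrix();o=-M.T@cw['tvec']
print('cam in tool',T.T@(o-s['ee_pos']),'cam z in tool',T.T@M[2],cw['fov_y'])
print('shift in tool to above knob',T.T@(np.array([*K,.25])-s['ee_pos'])/.03)
E
python3 m2.py
```

```text
Traceback (most recent call last):
  File "m2.py", line 6, in <module>
    c=max(cv2.findContours(m,0,1)[0],key=cv2.contourArea);e=cv2.fitEllipse(c);print(th,e,ray(ci,e[0],.055))
ValueError: max() iterable argument is empty
```

```bash
sed -i 's/(140,150,165)/(100,110,120,130)/; s/(hsv\[...,1\]<60)/(hsv[...,1]<60)/' m2.py; sed -i "s/^for th/print(np.percentile(g[209:270,113:172],[10,50,80,90,95,99]))\nfor th/" m2.py
sed -i 's/    c=max/    if not m.any(): continue\n    c=max/' m2.py
python3 m2.py
```

```text
[ 11.    72.    84.   129.   131.   135.02]
100 ((140.66018676757812, 239.88897705078125), (42.24280548095703, 44.672645568847656), 52.35148239135742) [0.54697361 0.31583304 0.055     ]
110 ((140.72377014160156, 239.9297332763672), (42.07611846923828, 44.67127990722656), 50.57687759399414) [0.54689698 0.31571128 0.055     ]
120 ((140.72377014160156, 239.9297332763672), (42.07611846923828, 44.67127990722656), 50.57687759399414) [0.54689698 0.31571128 0.055     ]
130 ((130.90020751953125, 230.76939392089844), (44.772850036621094, 65.21452331542969), 132.5108184814453) [0.56414204 0.33485979 0.055     ]
0.15053260793266823 1.9793733379724614
[[ 8.98737015e-01 -4.38487419e-01 -7.49283045e-04]
 [-4.38488037e-01 -8.98735113e-01 -1.85431230e-03]
 [ 1.39685633e-04  1.99509075e-03 -9.99998000e-01]]
cam in tool [ 0.07702995  0.00072983 -0.14431642] cam z in tool [-2.79906742e-01 -3.19411710e-04  9.60027142e-01] 70.35224220518954
shift in tool to above knob [14.3634525   6.97043379 -0.30873365]
```

>>> {"api": "arm_command", "payload": {"moves": "0 0.96 0.47 0 0;0 0.96 0.47 0 0;0 0.96 0.47 0 0;0 0.96 0.47 0 0;0 0.96 0.47 0 0;0 0.96 0.47 0 0;0 0.96 0.47 0 0;0 0.96 0.47 0 0;0 0.96 0.47 0 0;0 0.96 0.47 0 0;0 0.96 0.47 0 0;0 0.96 0.47 0 0"}}

```text
t: 1.1
ee_pos: [0.5109, 0.2566, 0.2409]
tool_rot: [3.061, -0.707, -0.001]
ft_force: [0.0, 0.2, 0.0]
width: 0.0867
gripper_force: 0.0
```

>>> {"api": "arm_command", "payload": {"moves": "0 0.95 0.45 0 0;0 0.95 0.45 0 0;0 0.95 0.4 0 0;0 0 0 0 0;0 0 0 0 0;0 0 0 0 0"}}

```text
t: 1.6
ee_pos: [0.5697, 0.1856, 0.2407]
tool_rot: [3.06, -0.707, -0.002]
ft_force: [1.1, 0.5, 0.7]
width: 0.0871
gripper_force: 0.0
```

Run:
```python
from h import *
s=arm.sense();print(s['t'],s['ee_pos'],s['joints'])
im,ci=snap('wrist','w1.png')
np.save('w1.npy',[ci['fov_y'],ci['cx'],ci['cy'],*ci['rvec'],*ci['tvec']])
```

```text
1.6 [0.56973941 0.1856097  0.24067682] [ 5.84680827e-01  3.41933877e-01 -5.81565933e-02 -4.51092827e-04
 -1.17186593e+00  5.32013842e-01]
```

View pics/w1.png

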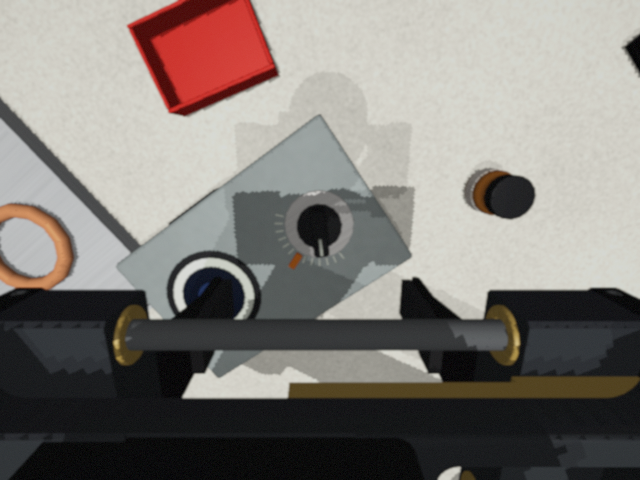

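The wrist view shows the knob at (319,225), its white pointer line at (320,248), the orange mark at (295,261) and the window ring at (213,290). Now I will compute the angles.

```bash
cat > m3.py <<'E'
from h import *
def ana(f='pics/w1.png',n='w1.npy',kn=(319,225)):
    im=cv2.imread(f); v=np.load(n);ci=dict(fov_y=v[0],cx=v[1],cy=v[2],rvec=v[3:6],tvec=v[6:9])
    hsv=cv2.cvtColor(im,cv2.COLOR_BGR2HSV);g=hsv[...,2]
    yy,xx=np.mgrid[:480,:640];near=np.hypot(xx-kn[0],yy-kn[1])<42
    o=near&(hsv[...,0]<18)&(hsv[...,1]>120)&(g>60);op=(xx[o].mean(),yy[o].mean());print('mark px',op,o.sum())
    O=ray(ci,op,.057)
    dark=(near&(g<45)).astype(np.uint8)
    c=max(cv2.findContours(dark,0,1)[0],key=cv2.contourArea);print('dark',cv2.fitEllipse(c))
    p=(np.hypot(xx-kn[0],yy-kn[1])<36)&(g>110)&(hsv[...,1]<60)
    nlab,l,st,ce=cv2.connectedComponentsWithStats(p.astype(np.uint8))
    for i in range(1,nlab):
        if st[i,4]>6:print('white',st[i],ce[i])
    return im,ci,hsv,O
if __name__=='__main__':
    im,ci,hsv,O=ana();print('mark',O)
    cv2.imwrite('pics/w1c.png',cv2.resize(im[180:310,250:390],None,fx=4,fy=4,interpolation=cv2.INTER_CUBIC))
    for p,z in (((0.5693,.1844),.055),((0.5693,.1844),.099)):print(proj(ci,[*p,z]))
    print(proj(ci,[.5469,.3157,.055]))
E
python3 m3.py
```

```text
mark px (np.float64(297.53061224489795), np.float64(256.7142857142857)) 49
dark ((318.75762939453125, 227.0835418701172), (40.663856506347656, 47.03929138183594), 174.45687866210938)
white [ 286  190   69   71 1905] [321.83044619 222.38057743]
white [320 242   3  14  31] [320.80645161 249.61290323]
mark [0.5464597  0.21710298 0.057     ]
[316.57907173 222.79874551]
[316.67788665 234.32464065]
[214.28757257 294.54962274]
```

View pics/w1c.png

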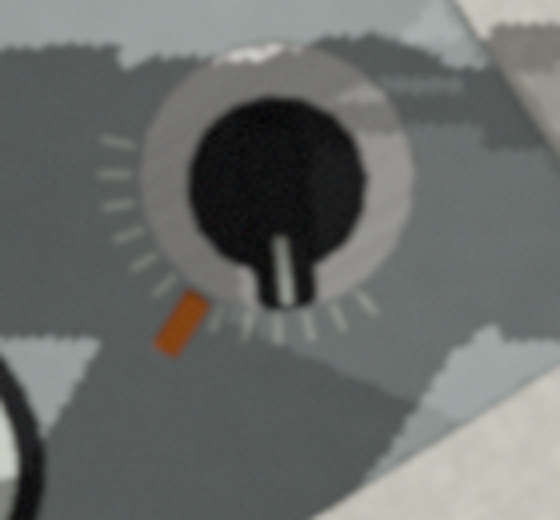

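Run:
```python
from h import *
from m3 import *
v=np.load('w1.npy');ci=dict(fov_y=v[0],cx=v[1],cy=v[2],rvec=v[3:6],tvec=v[6:9])
K=ray(ci,(319.3,223.9),.056);O=ray(ci,(295.3,261),.057);a=ray(ci,(320,239.3),.099);b=ray(ci,(322,255.5),.099);D=ray(ci,(318.5,223.5),.069)
ang=lambda d:np.degrees(np.arctan2(d[1],d[0]))
print('K',K,'D',D,'O',O,np.linalg.norm((O-K)[:2]),ang(O-K)); print(a,b,np.linalg.norm(b-a),ang(b-a),ang(b-K),ang((a+b)/2-K),np.linalg.norm((b-K)[:2]))
t1=ray(ci,(250+368/4,180+303/4),.055);t2=ray(ci,(250+118/4,180+140/4),.055);print('ticks',ang(t1-K),ang(t2-K))
im=cv2.imread('pics/w1.png');g=cv2.cvtColor(im,6)
W=ray(ci,(213,291),.055);print(W,ang(W-K)-90)
s=arm.sense();print('toolx ang',ang(R.from_rotvec(s['tool_rot']).as_matrix()[:,0]), s['ee_pos'])
```

```text
K [0.56732008 0.18236709 0.056     ] D [0.57083176 0.18164789 0.069     ] O [0.5433432  0.22123779 0.057     ] 0.0456708025785388 121.6678150436043
[0.56398373 0.18376717 0.099     ] [0.5497839  0.18868224 0.099     ] 0.015026410282447503 160.90746346156726 160.19498420309827 159.71388248369817 0.01863862703681611
ticks -171.34525442951536 51.354804952901375
[0.55101471 0.31481789 0.055     ] 7.018090273950207
toolx ang -25.966940188064257 [0.56957914 0.18609962 0.24094132]
```

>>> {"api": "arm_command", "payload": {"moves": "0.2 0 0.12 0 -0.71;0.2 0 0 0.9 -0.71;0.2 0 0 0.9 0;0.2 0 0 0.9 0;0.2 0 0 0.9 0;0.2 0 0 0.7 0;0.2 0 0 0.4 0;0.2 0 0 0.23 0;0.2 0 0 0 0;0.2 0 0 0 0"}}

```text
t: 2.48
ee_pos: [0.5686, 0.1833, 0.0939]
tool_rot: [-3.096, 0.529, -0.001]
ft_force: [-0.0, -0.3, 0.8]
width: 0.0697
gripper_force: 0.0
```

>>> {"api": "arm_command", "payload": {"moves": "1 0 0 0 0;1 0 0 0 0;1 0 0 0 0;1 0 0 0 0;1 0 0 0 0;1 0 0 0 0;1 0 0 0 0;1 0 0 0 0", "newtons": 20}}

```text
t: 3.15
ee_pos: [0.5686, 0.1823, 0.0934]
tool_rot: [3.096, -0.532, -0.0]
ft_force: [-0.3, 0.6, -1.0]
width: 0.0244
gripper_force: 0.0
```

>>> {"api": "arm_command", "payload": {"moves": "1 0 0 0 0;1 0 0 0 0;1 0 0 0 0;1 0 0 0 0"}}

```text
t: 3.48
ee_pos: [0.5689, 0.1831, 0.0934]
tool_rot: [-3.095, 0.531, -0.001]
ft_force: [-0.0, 3.2, -2.0]
width: 0.0137
gripper_force: 20.0
```

>>> {"api": "arm_command", "payload": {"moves": "1 0 0 0 0.5;1 0 0 0 0.8;1 0 0 0 1;1 0 0 0 1;1 0 0 0 1;1 0 0 0 1;1 0 0 0 1;1 0 0 0 1;1 0 0 0 0.7;1 0 0 0 0.3;1 0 0 0 0;1 0 0 0 0"}}

```text
t: 4.48
ee_pos: [0.5685, 0.1825, 0.0933]
tool_rot: [-2.754, 1.511, 0.0]
ft_force: [0.2, 2.8, 0.1]
width: 0.0138
gripper_force: 20.0
```

>>> {"api": "arm_command", "payload": {"moves": "0.3 0 0 0 0;0.3 0 0 0 0;0.3 0 0 0 0;0.3 0 0 -0.4 0;0.3 0 0 -0.9 0;0.3 0 0 -1 0;0.3 0 0 -1 0;0.3 0 0 -0.9 0;0.3 0 0 -0.7 0;0.3 0 0 0 0;0.3 0 0 0 0;0.3 0 0 0 0"}}

```text
t: 5.48
ee_pos: [0.5679, 0.1819, 0.2394]
tool_rot: [2.752, -1.512, -0.002]
ft_force: [-0.1, -0.1, 0.6]
width: 0.0611
gripper_force: 0.0
```

Run:
```python
from h import *
s=arm.sense();print(s['t'],s['ee_pos'],s['tool_rot'])
im,ci=snap('wrist','w2.png')
np.save('w2.npy',[ci['fov_y'],ci['cx'],ci['cy'],*ci['rvec'],*ci['tvec']])
K=proj(ci,[.568,.183,.056]);print(K);x,y=map(int,K)
cv2.imwrite('pics/w2c.png',cv2.resize(im[y-70:y+80,x-80:x+80,::-1],None,fx=4,fy=4,interpolation=cv2.INTER_CUBIC));print(x-80,y-70)
```

```text
5.4833 [0.56788744 0.18191878 0.23943941] [ 2.75237062e+00 -1.51172735e+00 -2.06629773e-03]
[314.67811035 224.64504455]
234 154
```

View pics/w2c.png

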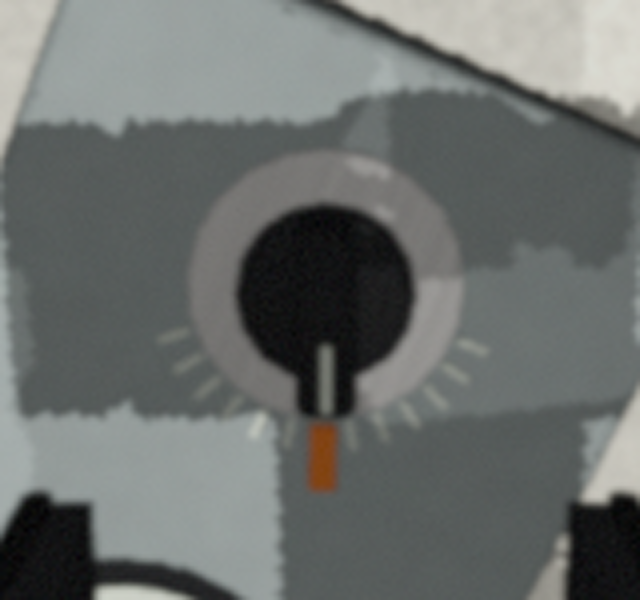

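The line (crop 325,380) now points at the orange mark (crop 323,457), within about 1°. I will check that in numbers and refine the tray and window.

Run:
```python
from h import *
v=np.load('w2.npy');ci=dict(fov_y=v[0],cx=v[1],cy=v[2],rvec=v[3:6],tvec=v[6:9])
f=lambda x,y,z:ray(ci,(234+x/4,154+y/4),z)
ang=lambda d:np.degrees(np.arctan2(d[1],d[0]))
K=f(326,283,.056);m=f(323.3,457,.057);m1=f(324,424,.057);m2=f(323,490,.057);a=f(325,345,.099);b=f(326,413,.099)
print(K,ang(m-K),ang(m2-m1),ang(b-a),ang(b-K),np.linalg.norm((m-K)[:2]))
s=arm.sense();T=R.from_rotvec(s['tool_rot']).as_matrix();print('toolx',ang(T[:,0]))
yaw=np.radians(15.94);C=np.array([.52922,-.24171]);Rz=np.array([[np.cos(yaw),-np.sin(yaw)],[np.sin(yaw),np.cos(yaw)]])
tab=C+Rz@[-.071,-.052];far=C+Rz@[.075,.055];print('tab',tab,'far',far,'diag',np.degrees(yaw+.633))
sh=T[:,:2].T[:, :2]@(tab-s['ee_pos'][:2]);print('shift units',sh/.03, s['joints'])
# check with top image: project expected tab
t=arm.camera_info('top');
for z in (.034,.070):print(proj(t,[*tab,z]))
```

```text
[0.56725719 0.1826546  0.056     ] 121.52871173651926 121.55470675513187 123.1961629706213 122.45643651586431 0.04546791342285773
toolx -57.552997891710284
tab [ 0.47523075 -0.31120936] far [ 0.58623155 -0.16822747] diag 52.20822843178111
shift units [12.21466763 11.42183573] [ 5.81111053e-01  3.38916776e-01 -6.72191328e-02 -4.63555825e-04
 -1.16758616e+00 -1.46209617e-02]
[478.17800715 278.29673769]
[484.39371626 276.9614523 ]
```

The knob agrees with the mark within about 1.5°, so I leave it. Now to the tab.

>>> {"api": "arm_command", "payload": {"moves": "0.3 0.5 0.47 0 0;0.3 0.9 0.84 0 0;0.3 0.98 0.92 0 0;0.3 0.98 0.92 0 0;0.3 0.98 0.92 0 0;0.3 0.98 0.92 0 0;0.3 0.98 0.92 0 0;0.3 0.98 0.92 0 0;0.3 0.98 0.92 0 0;0.3 0.98 0.92 0 0;0.3 0.98 0.92 0 0;0.3 0.98 0.92 0 0"}}

```text
t: 6.53
ee_pos: [0.4815, -0.272, 0.2389]
tool_rot: [2.753, -1.511, -0.004]
ft_force: [1.3, -0.2, -0.9]
width: 0.0611
gripper_force: 0.0
```

>>> {"api": "arm_command", "payload": {"moves": "0.3 0.98 0.92 0 0;0.3 0.2 0.2 0 0.3;0.3 0 0 0 1;0.3 0 0 0 1;0.3 0 0 0 1;0.3 0 0 0 1;0.3 0 0 0 1;0.3 0 0 0 1;0.3 0 0 0 1;0.3 0 0 0 1;0.3 0 0 0 1;0.3 0 0 0 1"}}

```text
t: 7.53
ee_pos: [0.473, -0.3177, 0.2388]
tool_rot: [1.912, -2.491, -0.004]
ft_force: [-0.0, 0.0, -0.5]
width: 0.0607
gripper_force: 0.0
```

>>> {"api": "arm_command", "payload": {"moves": "0.3 0 0 0 1;0.3 0 0 0 1;0.3 0 0 0 1;0.3 0 0 0 1;0.3 0 0 0 0.7;0.3 0 0 0 0.3;0.3 0 0 0 0;0.3 0 0 0 0"}}

```text
t: 8.2
ee_pos: [0.4733, -0.318, 0.2396]
tool_rot: [1.387, -2.818, -0.002]
ft_force: [0.8, 0.7, -0.1]
width: 0.0612
gripper_force: 0.0
```

```bash
cat > look.py <<'E'
import sys
from h import *
n=sys.argv[1]
s=arm.sense();im,ci=snap('wrist',n+'.png')
np.save(n+'.npy',[ci['fov_y'],ci['cx'],ci['cy'],*ci['rvec'],*ci['tvec']])
T=R.from_rotvec(s['tool_rot']).as_matrix();print(s['t'],s['ee_pos'],'toolx',np.degrees(np.arctan2(T[1,0],T[0,0])),s['width'],s['gripper_force'],s['ft_force'],s['torque'],s['joints'].round(3))
E
python3 look.py w3; python3 -c "
from h import *
ci=arm.camera_info('wrist')
for p in ([.4752,-.3112,.034],[.4752,-.3112,.07],[.586,-.168,.034]):print(proj(ci,p))"
```

```text
8.2 [ 0.47334291 -0.31801072  0.23959052] toolx -127.59573593653519 0.06120878940689013 0.0 [ 0.83530761  0.73214328 -0.084122  ] [ 0.10765146 -0.1082386  -0.02506989] [-0.308  0.294 -0.131 -0.    -1.147 -0.349]
[318.93880702 225.11642932]
[319.24950249 233.94905619]
[318.30575126 371.291447  ]
```

View pics/w3.png

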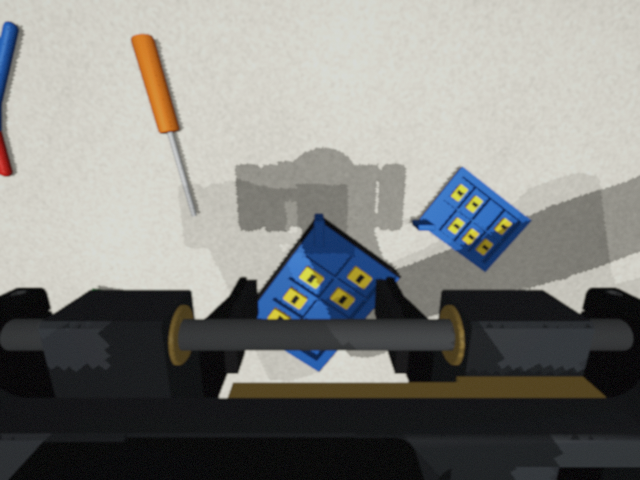

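The wrist view shows the tab at (319,230) on the near corner of the large blue tray, where my estimate projects it. The small blue tray is at (470,220) and the screwdriver at (165,100), both clear. I go down and grip lightly.

>>> {"api": "arm_command", "payload": {"moves": "0.3 -0.22 0.09 0.4 0;0.3 0 0 0.9 0;0.3 0 0 0.9 0;0.3 0 0 0.9 0;0.3 0 0 0.9 0;0.3 0 0 0.8 0;0.3 0 0 0.6 0;0.3 0 0 0.4 0;0.3 0 0 0.25 0;0.3 0 0 0 0;0.3 0 0 0 0"}}

```text
t: 9.17
ee_pos: [0.4757, -0.3115, 0.059]
tool_rot: [1.386, -2.819, 0.0]
ft_force: [0.1, -0.2, 0.4]
width: 0.0607
gripper_force: 0.0
```

>>> {"api": "arm_command", "payload": {"moves": "0.6 0 0 0 0;0.6 0 0 0 0;0.6 0 0 0 0;0.6 0 0 0 0;0.8 0 0 0 0;1 0 0 0 0;1 0 0 0 0;1 0 0 0 0;1 0 0 0 0;1 0 0 0 0", "newtons": 12}}

```text
t: 10.0
ee_pos: [0.4753, -0.3114, 0.0588]
tool_rot: [1.386, -2.819, -0.0]
ft_force: [-0.5, 0.8, 0.8]
width: 0.01
gripper_force: 12.0
```

>>> {"api": "arm_command", "payload": {"moves": "1 -0.01 0 -0.09 0;1 -0.01 0 -0.09 0;1 -0.015 0 -0.09 0;1 -0.02 0 -0.09 0;1 -0.02 0 -0.09 0;1 -0.025 0 -0.09 0;1 -0.025 0 -0.09 0;1 -0.03 0 -0.09 0;1 0 0 0 0"}}

```text
t: 10.75
ee_pos: [0.4781, -0.3077, 0.081]
tool_rot: [1.385, -2.819, -0.0]
ft_force: [-0.7, -1.2, -2.4]
width: 0.0102
gripper_force: 12.1
```

```bash
python3 look.py w4
python3 - <<'E'
from h import *
im,ci=snap('scene','s2.png');x,y=map(int,proj(ci,[.529,-.242,.03]))
cv2.imwrite('pics/s2c.png',cv2.resize(im[y-60:y+60,x-80:x+80,::-1],None,fx=5,fy=5,interpolation=cv2.INTER_CUBIC))
E
```

```text
10.75 [ 0.47811089 -0.30767651  0.08098604] toolx -127.65546831132788 0.010203194084158203 12.088921163231134 [-0.7251565  -1.23400503 -2.44248414] [-0.12079252  0.47893122  0.0046555 ] [-0.287  0.455 -0.333  0.    -0.782 -0.371]
```

View pics/s2c.png

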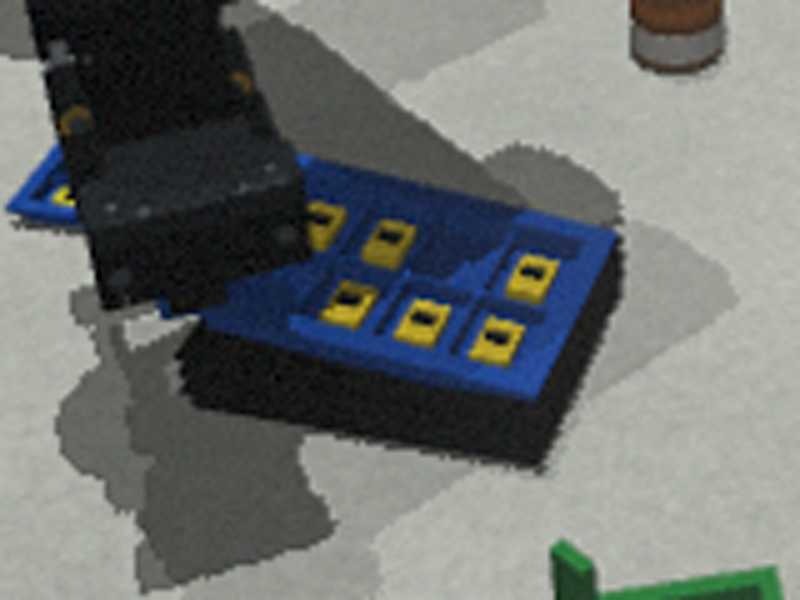

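The scene crop shows the tray's tab corner raised, the far corner (about 615,235) still on the pile, and the black pile down on the bench. I continue the arc.

>>> {"api": "arm_command", "payload": {"moves": "1 -0.03 0 -0.09 0;1 -0.03 0 -0.09 0;1 -0.03 0 -0.09 0;1 -0.035 0 -0.09 0;1 -0.035 0 -0.09 0;1 -0.035 0 -0.09 0;1 -0.04 0 -0.09 0;1 -0.04 0 -0.09 0;1 -0.04 0 -0.09 0;1 -0.045 0 -0.09 0;1 -0.045 0 -0.09 0;1 0 0 0 0"}}

```text
t: 11.85
ee_pos: [0.4864, -0.2981, 0.1109]
tool_rot: [-1.386, 2.818, -0.002]
ft_force: [1.0, -1.7, -0.8]
width: 0.0096
gripper_force: 12.0
```

>>> {"api": "arm_command", "payload": {"moves": "1 -0.045 0 -0.09 0;1 -0.045 0 -0.09 0;1 -0.05 0 -0.09 0;1 -0.05 0 -0.09 0;1 -0.05 0 -0.09 0;1 -0.055 0 -0.09 0;1 -0.055 0 -0.09 0;1 -0.06 0 -0.09 0;1 0 0 0 0;1 0 0 0 0"}}

```text
t: 12.68
ee_pos: [0.4934, -0.2883, 0.132]
tool_rot: [-1.386, 2.819, -0.0]
ft_force: [0.8, 0.0, -0.6]
width: 0.01
gripper_force: 12.0
```

```bash
python3 look.py w5
python3 - <<'E'
from h import *
im,ci=snap('scene','s3.png');x,y=map(int,proj(ci,[.529,-.242,.03]))
cv2.imwrite('pics/s3c.png',cv2.resize(im[y-60:y+60,x-80:x+80,::-1],None,fx=5,fy=5,interpolation=cv2.INTER_CUBIC))
E
```

```text
12.6833 [ 0.49338739 -0.28826     0.13201339] toolx -127.65537445341506 0.00996360409717747 11.995842133183032 [ 0.7895789   0.0140424  -0.55112923] [-0.23621642 -0.25840513 -0.08799352] [-0.245  0.396 -0.274 -0.    -0.9   -0.412]
```

View pics/s3c.png

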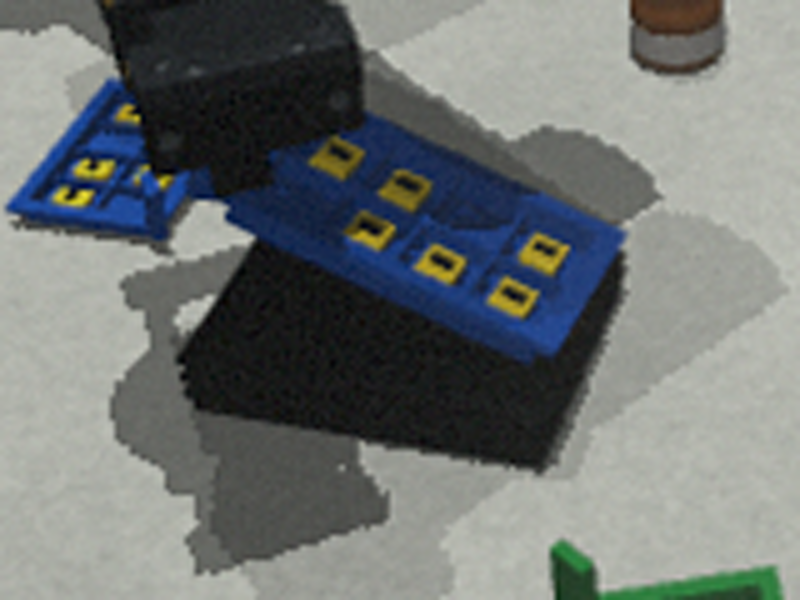

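The crop shows the tray tilted about 0.45 rad, its far corner (about 620,235) on the pile and the pile unmoved. I tighten and lift.

>>> {"api": "arm_command", "payload": {"moves": "1 0 0 0 0;1 0 0 0 0;1 0 0 -0.06 0;1 0 0 -0.08 0;1 0 0 -0.1 0;1 0 0 -0.1 0;1 0 0 -0.1 0;1 0 0 -0.1 0;1 0 0 -0.1 0;1 0 0 -0.1 0;1 0 0 -0.15 0;1 0 0 -0.2 0", "newtons": 40}}

```text
t: 13.78
ee_pos: [0.493, -0.2882, 0.1646]
tool_rot: [1.385, -2.819, -0.001]
ft_force: [-0.3, 0.2, -0.7]
width: 0.0099
gripper_force: 40.0
```

>>> {"api": "arm_command", "payload": {"moves": "1 0 0 -0.3 0;1 0 0 -0.4 0;1 0 0 -0.5 0;1 0 0 -0.5 0;1 0 0 -0.4 0;1 0 0 -0.2 0;1 0 0 0 0;1 0 0 0 0"}}

```text
t: 14.45
ee_pos: [0.4931, -0.2882, 0.2335]
tool_rot: [-1.385, 2.819, 0.0]
ft_force: [0.7, 0.2, -1.2]
width: 0.0098
gripper_force: 40.0
```

```bash
python3 look.py w6
python3 - <<'E'
from h import *
a,ca=snap('top','t6.png');b,cb=snap('scene','s6.png')
x,y=map(int,proj(cb,[.529,-.242,.06]))
u,v=320,220
cv2.imwrite('pics/c6.png',np.hstack([cv2.resize(b[y-80:y+80,x-80:x+80,::-1],(400,400)),cv2.resize(a[80:320,230:470,::-1],(400,400))]))
t=ca
for p in ((315,170),(310,260),(393,133),(253,270),(241,182)):print(p,ray(t,p,0))
E
```

```text
14.45 [ 0.4930883  -0.28819637  0.23354772] toolx -127.6757833779526 0.009750646799383955 39.99297020025551 [ 0.72270246  0.24251993 -1.22451085] [ 0.07059134 -0.02061162  0.01838295] [-0.246  0.299 -0.139 -0.    -1.132 -0.412]
(315, 170) [ 0.6951805 -0.0065265  0.       ]
(310, 260) [0.51416152 0.00357405 0.        ]
(393, 133) [ 0.77204602 -0.1648412   0.        ]
(253, 270) [0.49506463 0.11428006 0.        ]
(241, 182) [0.67101405 0.14130627 0.        ]
```

View pics/c6.png

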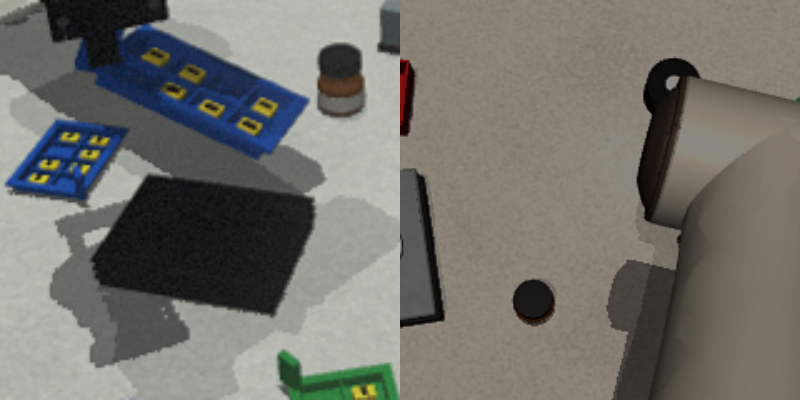

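The tray is free and tilted (left crop 190,90), and the black pile is intact (left crop 200,245). The tool cannot tilt, so I will level the tray on the clear bench between the jar and the spool, then regrip it firmly.

>>> {"api": "arm_command", "payload": {"moves": "1 -0.4 0.03 0 0;1 -0.7 0.05 0 0;1 -0.9 0.07 0 0;1 -0.9 0.07 0 0;1 -0.9 0.07 0 0;1 -0.9 0.07 0 0;1 -0.9 0.07 0 0;1 -0.9 0.07 0 0;1 -0.9 0.07 0 0;1 -0.8 0.06 0 0;1 -0.5 0.02 0 0;1 -0.2 0.02 0 0"}}

```text
t: 15.6
ee_pos: [0.6415, -0.0625, 0.2324]
tool_rot: [1.388, -2.817, -0.001]
ft_force: [0.5, -0.4, -0.9]
width: 0.0095
gripper_force: 40.0
```

>>> {"api": "arm_command", "payload": {"moves": "1 0 0 0 0;1 0 0 0.4 0;1 0 0 0.6 0;1 0 0 0.7 0;1 0 0 0.6 0;1 0 0 0.5 0;1 0 0 0.35 0;1 0 0 0.25 0;1 0 0 0.2 0;1 0 0 0.15 0;1 0 0 0 0;1 0 0 0 0"}}

```text
t: 16.6
ee_pos: [0.6408, -0.0648, 0.1214]
tool_rot: [-1.385, 2.819, -0.001]
ft_force: [-0.0, 0.4, -0.9]
width: 0.0097
gripper_force: 40.0
```

```bash
python3 look.py w7
```

```text
16.6 [ 0.64075366 -0.06479321  0.12140042] toolx -127.65945914821954 0.009698092444685563 39.992936281487346 [-0.02455236  0.41940574 -0.92071083] [ 0.05248951 -0.10421529 -0.00308911] [ 0.15   0.516 -0.097  0.    -0.957 -0.808]
```

>>> {"api": "arm_command", "payload": {"moves": "1 0 0 0.15 0;1 0 0 0.15 0;1 0.15 0 0.18 0;1 0.15 0 0.18 0;1 0.14 0 0.18 0;1 0.13 0 0.18 0;1 0.12 0 0.18 0;1 0.11 0 0.18 0;1 0.1 0 0.18 0;1 0.1 0 0.18 0;1 0.08 0 0.18 0;1 0 0 0 0", "newtons": 10}}

```text
t: 17.65
ee_pos: [0.6195, -0.0908, 0.0619]
tool_rot: [1.383, -2.818, -0.002]
ft_force: [-0.2, -0.6, -1.4]
width: 0.01
gripper_force: 10.0
```

>>> {"api": "arm_command", "payload": {"moves": "1 0.07 0 0.18 0;1 0.06 0 0.18 0;1 0.05 0 0.18 0;1 0.05 0 0.15 0;1 0 0 0 0;1 0 0 0 0"}}

```text
t: 18.15
ee_pos: [0.6158, -0.096, 0.0421]
tool_rot: [1.384, -2.818, -0.001]
ft_force: [0.3, 0.4, -1.7]
width: 0.0101
gripper_force: 10.0
```

>>> {"api": "arm_command", "payload": {"moves": "1 0 0 0.05 0;1 0 0 0.05 0;1 0 0 0 0;1 0 0 0 0"}}

```text
t: 18.48
ee_pos: [0.6163, -0.096, 0.0413]
tool_rot: [1.386, -2.819, 0.001]
ft_force: [-3.1, -0.7, 7.6]
width: 0.0102
gripper_force: 10.0
```

```bash
python3 look.py w8
python3 - <<'E'
from h import *
b,cb=snap('scene','s8.png')
x,y=map(int,proj(cb,[.67,-.02,.03]))
cv2.imwrite('pics/c8.png',cv2.resize(b[y-60:y+60,x-80:x+80,::-1],None,fx=5,fy=5,interpolation=cv2.INTER_CUBIC))
E
```

```text
18.4833 [ 0.61625652 -0.09604654  0.04128041] toolx -127.62716505207574 0.010184758663178462 9.99878571098236 [-3.1023006  -0.6901299   7.64309226] [0.07296579 0.89351641 0.07219554] [ 0.105  0.581 -0.223  0.001 -0.767 -0.762]
```

View pics/c8.png

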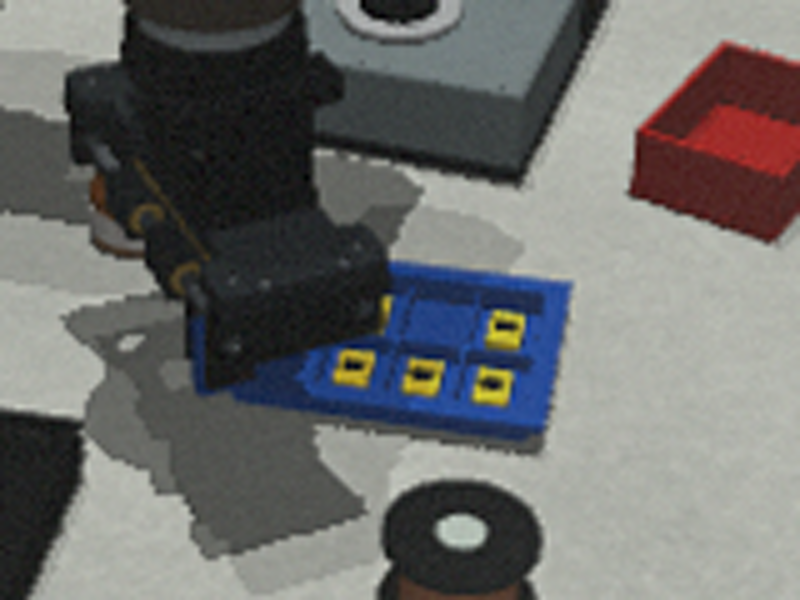

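The crop shows the tray flat on clear bench (400,350), clear of the spool, jar, box and bin, with 7.6 N of contact force. I grip firmly and lift straight up.

>>> {"api": "arm_command", "payload": {"moves": "1 0 0 0 0;1 0 0 0 0;1 0 0 0 0;1 0 0 -0.1 0;1 0 0 -0.2 0;1 0 0 -0.4 0;1 0 0 -0.6 0;1 0 0 -0.6 0;1 0 0 -0.6 0;1 0 0 -0.6 0;1 0 0 -0.6 0;1 0 0 -0.6 0", "newtons": 58}}

```text
t: 19.58
ee_pos: [0.6164, -0.0958, 0.1705]
tool_rot: [-1.385, 2.819, -0.001]
ft_force: [-0.3, -0.0, -0.1]
width: 0.0097
gripper_force: 58.0
```

>>> {"api": "arm_command", "payload": {"moves": "1 0 0 -0.5 0;1 0 0 -0.3 0;1 0 0 -0.2 0;1 0 0 0 0;1 0 0 0 0"}}

```text
t: 20.0
ee_pos: [0.6161, -0.0957, 0.1983]
tool_rot: [1.385, -2.819, -0.001]
ft_force: [-0.3, 0.0, -1.4]
width: 0.0096
gripper_force: 58.0
```

```bash
python3 look.py w9
cat > tilt.py <<'E'
# tray pose from wrist-held geometry: triangulate visible blue rim corners is hard; use scene+top quads
import sys
from h import *
out={}
for n in ('top','scene'):
    im,ci=snap(n,sys.argv[1]+n+'.png');hsv=cv2.cvtColor(im,cv2.COLOR_RGB2HSV)
    b=cv2.inRange(hsv,(105,110,30),(125,255,255))
    p=proj(ci,np.array(arm.sense()['ee_pos'])+[.08,.08,-.03]);m=cv2.morphologyEx(b,cv2.MORPH_CLOSE,np.ones((7,7)))
    c=min([k for k in cv2.findContours(m,0,1)[0] if cv2.contourArea(k)>500],key=lambda k:-cv2.pointPolygonTest(k,tuple(map(float,p)),True))
    print(n,cv2.contourArea(c),cv2.approxPolyDP(c,4,True)[:,0].tolist())
E
python3 tilt.py a
```

```text
20.0 [ 0.61611686 -0.0957464   0.19828634] toolx -127.6786323018375 0.009619425829825187 57.996469689533114 [-0.33912496  0.03323006 -1.361966  ] [0.03820844 0.00578732 0.01150152] [ 0.105  0.414 -0.058 -0.    -1.1   -0.762]
top 1364.0 [[295, 167], [307, 207], [322, 194], [314, 192], [319, 182], [328, 182], [331, 190], [340, 188], [343, 197], [357, 193], [340, 185], [339, 173], [346, 167], [334, 167], [338, 158], [304, 161], [303, 156]]
scene 1719.0 [[391, 211], [351, 207], [337, 219], [324, 217], [319, 229], [312, 228], [310, 214], [310, 229], [381, 240]]
```

>>> {"api": "arm_command", "payload": {"moves": "1 -0.12 0.19 0 0;1 -0.24 0.38 0 0;1 -0.38 0.6 0 0;1 -0.48 0.75 0 0;1 -0.48 0.75 0 0;1 -0.48 0.75 0 0;1 -0.48 0.75 0 0;1 -0.48 0.75 0 0;1 -0.48 0.75 0 0;1 -0.48 0.75 0 0;1 -0.48 0.75 0 0;1 -0.48 0.75 0 0"}}

```text
t: 21.15
ee_pos: [0.5196, 0.1714, 0.1985]
tool_rot: [1.386, -2.819, -0.0]
ft_force: [0.1, 0.3, -0.2]
width: 0.0094
gripper_force: 58.0
```

>>> {"api": "arm_command", "payload": {"moves": "1 -0.48 0.75 0 0;1 -0.48 0.75 0 0;1 -0.29 0.45 0 0;1 -0.14 0.22 0 0;1 -0.06 0.09 0.2 0;1 0 0 0.3 0;1 0 0 0.2 0;1 0 0 0 0;1 0 0 0 0;1 0 0 0 0"}}

```text
t: 21.98
ee_pos: [0.4945, 0.2447, 0.1776]
tool_rot: [1.384, -2.82, 0.0]
ft_force: [0.8, -0.2, -0.7]
width: 0.0096
gripper_force: 58.0
```

```bash
python3 look.py w10; python3 tilt.py b
python3 - <<'E'
import cv2,numpy as np
a=cv2.imread('pics/btop.png');b=cv2.imread('pics/bscene.png')
cv2.imwrite('pics/c10.png',np.hstack([cv2.resize(a[140:300,60:260],(400,320)),cv2.resize(b[130:270,290:465],(400,320))]))
E
```

```text
21.9833 [0.49445503 0.2446992  0.17755616] toolx -127.73099945792815 0.009577091417090608 57.99658195115626 [ 0.77875811 -0.19928927 -0.65072744] [ 0.02602551  0.00965324 -0.01372369] [ 0.754  0.317 -0.266  0.    -0.988 -1.412]
top 971.0 [[150, 210], [143, 180], [84, 196], [110, 201], [117, 210], [124, 196], [136, 195], [137, 203], [130, 207], [145, 216]]
scene 930.5 [[335, 169], [389, 176], [396, 158], [347, 153], [344, 167], [336, 166], [335, 156]]
```

View pics/c10.png

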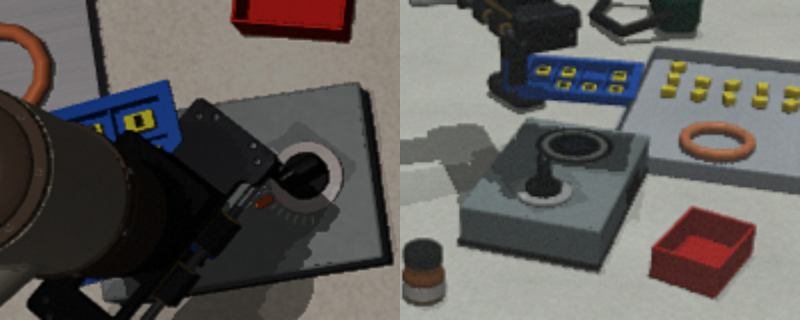

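Run:
```python
from h import *
s=arm.sense();p=s['ee_pos'];y=np.radians(15.9)
ex,ey,ez=np.array([np.cos(y),np.sin(y),0]),np.array([-np.sin(y),np.cos(y),0]),np.array([0,0,1])
dg=np.array([np.cos(y+.633),np.sin(y+.633),0]);ax=np.cross(dg,ez)
for n in ('top','scene'):
    ci=arm.camera_info(n)
    for th in (-.1,0,.1):
        Rt=R.from_rotvec(-ax*th).as_matrix()  # th>0 : far corner lower
        out=[]
        for a,b in ((.075,.055),(.075,-.055),(-.075,.055)):
            d=Rt@(ex*(a+.071)+ey*(b+.052)+ez*(.016-.041)); q=p+d; out.append((proj(ci,q).round(1).tolist(),q[2].round(3)))
        print(n,th,out)
print('centre',p+ex*.071+ey*.052)
```

```text
top -0.1 [([72.8, 194.1], np.float64(0.171)), ([139.4, 177.0], np.float64(0.165)), ([94.9, 282.4], np.float64(0.159))]
top 0 [([78.8, 197.2], np.float64(0.153)), ([142.8, 179.5], np.float64(0.153)), ([97.6, 283.4], np.float64(0.153))]
top 0.1 [([85.2, 200.7], np.float64(0.135)), ([146.5, 182.3], np.float64(0.142)), ([100.4, 284.7], np.float64(0.147))]
scene -0.1 [([397.4, 151.9], np.float64(0.171)), ([393.4, 169.2], np.float64(0.165)), ([346.0, 151.8], np.float64(0.159))]
scene 0 [([396.4, 158.0], np.float64(0.153)), ([392.5, 173.3], np.float64(0.153)), ([345.3, 153.9], np.float64(0.153))]
scene 0.1 [([394.9, 164.0], np.float64(0.135)), ([391.1, 177.4], np.float64(0.142)), ([344.4, 155.9], np.float64(0.147))]
centre [0.54845192 0.31459698 0.17798912]
```

The observed rim corners, top (143,180) and scene (396,158), match the level prediction within a pixel. The tray is centred within about 1 mm of the estimated window centre, with its underside 8.1 cm above the glass. I hand in.

```bash
python3 -c "
from bench import arm
print(abs(arm.sense()['joint_vel']).max()); print(arm.finish_job())"
```

```text
0.0026476130367763147
the job is handed in; nothing more can be done
None
```

The job is handed in at about 22 s: the knob is within about 1.5° of the mark, the tray was peeled with the pile left down (I set it flat on the clear bench once to level it), and it is held level about 8.1 cm above the window; I viewed 12 pictures, two over the limit of 10.

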